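# Shut, pin and hold the clamshell lens-tube fixture

### The job

Swing the open lid of the clamshell fixture down over the lens tube, then take the quick-release pin with the tall round knob from the rack and push it down through the lid's hole into the hole of the base below, until its shoulder presses on the lid. The lid springs slightly ajar on its gasket, so finish while still holding the pin by its knob and pressing it down so that the two halves stay fully shut: do not let go. Leave the other two pins in the rack and the loose things about the table where they are.

Things in the scene. Friction and masses are not known exactly. Their poses are not given: they have to be found in the camera images.
- fixture: aluminium base half, fixed to the table (place, yaw vary): 110 mm along x, 110 along y, 30 high; ears to 150 mm along x, 8 high. A black lens tube, 25 mm across, 150 long, lies along x at y = -3 mm, axis 25 mm up. Origin: centre of the underside, z up. The hinge line runs along x at y = +55 mm, z = 30 mm; the shut lid reaches from it to y = -55 mm
- lid (a joint): hinge angle of the lid above its gasket (rad): 0 = down on the gasket; grows as it opens (to 1.55), free edge rising. 0.2 kg; the stiff hinge (friction 0.15 N m) stays where it is left. The lid's whole angle from fully shut is this plus gasket
- gasket (a joint): squeeze of the springy gasket (flat black foam pads on the base, clear of the hole), about the same hinge line (rad): 0.06 = relaxed, the lid then rests ajar, its hole 5.5 mm high; 0 = squeezed flat, the halves fully shut. It begins to yield at about 2 N down at the lid's hole and needs about 9 N to be held at 0; it springs back when let go
- lid_hole (a point): centre of the upper mouth of the lid's round through hole (13.5 mm across, 16 deep), on the lid's outer face, 92 mm from the hinge line, midway along x; moves with the lid; z points out along the hole. The lid is 110 mm along x, 110 mm hinge to free edge, 16 mm thick; its outer face (46 mm up when shut) faces the fixture's +y side when it stands open
- fixture_hole (a point): centre of the mouth of the base's round vertical hole (12.5 mm across, 30 mm deep, right through), in the top of the base 30 mm above the table, at fixture x = 0, y = -37 mm. The lid's hole lies straight above it when the lid is shut
- rack: grey block with three pins standing in it, 50 mm along its x, 170 mm along its y, 46 mm high, fixed to the table (place and yaw differ). Three 13 mm holes in a row along its y, at y = -60, 0 and +60 mm, one pin in each, in any order. Origin: centre of its underside
- pin: the pin to use: steel, about 90 g; shaft 10 mm across, 42 long, tapered tip, then a flange 26 mm across, 5 thick, then a plain round knob 22 mm across, 37 high; 84 mm overall. It stands upright in the rack, flange on the rack's top. Origin: centre of the shaft's tip; z along the pin, up to the knob. A good grip is at z = 70 mm, from above, any yaw
- pin_shoulder (a point): centre of the underside of the pin's flange, 42 mm from the tip: it lies on the lid when the pin is fully in
- tbar_pin: another quick-release pin standing in the rack, same steel shaft, but with a T-bar head (44 x 11 x 11 mm bar, 71 mm overall). Leave it. Origin: centre of the shaft's tip
- disc_pin: another pin standing in the rack, same shaft, with a low flat disc head (36 mm across, 10 mm high, 52 mm overall). Leave it. Origin: centre of the shaft's tip
- jar: glass jar, 44 mm across, 55 mm high, a bystander. Origin: centre of its underside
- post: short dark steel optical post, 32 mm foot, 25 mm shaft, 55 mm high, a bystander. Origin: centre of its underside
- screwdriver: yellow-handled screwdriver lying on the table, a bystander
- wrench: steel wrench lying on the table, a bystander
- lens_ring: black lens ring, 50 mm across, 36 mm bore, 12 mm high, a bystander. Origin: centre of its underside

How it is judged:
On the way, in this order (a step that is already met when the one before it is completed fails the run):
1. the lid is swung down to its gasket (within 0.1 rad) while the pin is still out of the fixture (value of joint lid below 0.1 rad and horizontal distance between pin and fixture_hole above 0.03 m), for 0.2 s.
2. the pin's tip has gone through the lid and at least 5 mm into the base's hole (x of pin in the frame of fixture between -0.004 and 0.004 m and y of pin in the frame of fixture between -0.041 and -0.033 m and z of pin in the frame of fixture below 0.025 m and value of joint lid below 0.1 rad), for 0.1 s.
At the end, for the whole second after the job is handed in: Still held and pressed: pin tip within 4 mm (x and y) of the base hole's axis, shoulder at most 3 mm above the shut lid's top (46 mm), pin within 0.12 rad of square, lid_hole at most 1.5 mm above its shut height of 46 mm, fingers on pin over 3 N, pin on fixture over 3 N, pin at rest (x of pin in the frame of fixture between -0.004 and 0.004 m and y of pin in the frame of fixture between -0.041 and -0.033 m and z of pin_shoulder in the frame of fixture below 0.049 m and angle between the z axis of pin and the z axis of fixture, either way round below 0.12 rad and z of lid_hole in the frame of fixture below 0.0475 m and contact force between the fingers and pin above 3 N and contact force between pin and fixture above 3 N and linear speed of pin below 0.02 m/s); the arm keeps its last pose, push and grip.
It fails at once if one of the other two pins is moved more than 30 mm (distance of any of tbar_pin, disc_pin from where it was at the start of the episode above 0.03 m).
It fails at once if a loose bystander is moved more than 30 mm (distance of any of jar, post, screwdriver, wrench, lens_ring from where it was at the start of the episode above 0.03 m).
It also fails if it takes over 48 s, if anything falls off the work surface, if the arm or the gripper's body presses on something with over 40 N, if the wrist force passes 120 N, or if a joint passes its speed limit or range.

### The arm

A 6-joint arm with a two-finger parallel gripper is mounted at the origin on the work surface. World frame = base frame: x ahead of the robot, y to its left, z up, the work surface at z = 0. Lengths are in m, angles in rad, forces in N, time in s.
With the tool pointing down it reaches from about 0.225 to 0.875 m from the base axis. Payload 3.4 kg.
Tool frame: the origin (TCP) lies midway between the tips of the shut fingers; the grasp point (between the pads) lies 19 mm behind it (manip.grasp_offset is the distance from the TCP to the grasp point, in m); x points along the fingers, y is the direction in which the jaws open and shut, and the axes are right-handed (so a half turn about x gives the same grasp; the last joint's range is limited). The gripper opens to 85 mm and grips with 20 to 120 N. Pads are 22 mm wide; open, the fingers measure 114 mm over their backs; the gripper's body (76 mm by 85 mm) begins 54 mm behind the grasp point. The pads swing forward as they close: fully open they stand 13 mm farther back than shut.
Start: joints at [1.016, 0.276, 1.505, -0, 1.361, -0.121], TCP at [0.242, 0.522, 0.231] pointing down, gripper open.
Joint ranges: [-2.89, 2.89], [-0.75, 2.08], [0.22, 2.7], [-1.18, 4.32], [0.11, 2.71], [-2.7, 2.7]. Speed limits (rad/s): [2.57, 2.57, 3.14, 3.14, 3.14, 3.14].

### API

Orientations are given as a unit quaternion [w, x, y, z].
In Python, from rig import manip gives the robot as it stands.
- The arm moves only by the shell command python3 -m creep 'ROWS' [OPENING] [FORCE]. ROWS is a JSON object of lists of equal length, an entry for each row: "delta_pos": the shift along the tool's x, y, z in cm, a list of three; "dr": the turn, a rotation vector about the tool's x, y, z in rad, a list of three. In form: {"delta_pos": [[dx, dy, dz], ...], "dr": [[rx, ry, rz], ...]}. A call has 1 to 10 rows; each row is the pose to reach, as a shift and turn from the pose commanded when the call began, along the tool's axes at that moment; what a row does not reach only later rows make up. A row lasts 1/10 s, in which the tool goes at most 50 mm and 8.59 degrees, less where a joint would pass 70% of its speed; a pose out of reach is approached as far as the arm can. A call with a gripper value outside its range is refused whole. OPENING is the opening, from -1 (shut) to 1 (fully open), set as the call begins (- or left out, the last holds). The fingers move at their own pace and stop on an object; FORCE is the grip in N (left out, the last holds). Time passes only in rows, so rows that repeat a pose let the fingers close. It gives the time, the measured TCP pose, the force and the opening at its end, in the units of the state.
- manip.get_state(): the state, without advancing time (a new reading comes with each control period).
- manip.get_image(name): name is "scene" or "top" or "wrist"; returns a dict with "pixels" (420x560x3 uint8, blue, green, red), "depth" (420x560 float32, m along the optical axis (not along the pixel's ray), 0 where there is no reading), "intrinsics" (3x3 intrinsics, pixels), "k1" (the pictures are not rectified: a ray, as slopes to the right and down, at radius r is drawn at 1 + k1 r^2 times it, then the intrinsics apply), "rvec" (rotation vector, rad) and "tvec" (3), from world to camera coordinates, as OpenCV has them. Camera axes: x right, y down, z forward; pixel columns grow to the right and rows downward; lengths in m; the calibration is good to about 2 mm. A picture is of the moment at which its call begins.
- manip.sign_off(): hands the job in, once; it reports no verdict.
The state is a dict: "clock": time; "qpos": joint angles; "qd": joint speeds; "effort": joint torques, N m; "position": TCP position; "ee_rot": TCP orientation; "contact_force": force on the tool from outside, world axes, zero at the start; "moment": the same for the moment, N m; "width": finger opening in m.
Only numpy, scipy, OpenCV 4.12 (cv2) and the standard library are available. Lean on these libraries where they do the work, as an engineer would, in place of code of your own. Each camera call takes 0.05 s, during which the arm holds its last target. There are 200 camera calls.

## Working session

There is one attempt and no reset: what is moved stays moved. The work goes in short steps, Python scripts to look and compute and a shell command to move; the robot and the scene stay as the last step left them, time stands still between calls to the robot, and variables do not carry over. Pictures are saved under pics/ and viewed, about 8 in all and at most 12, crops included, and the job is handed in when it is done.

```bash
ls; mkdir -p pics
cat > h.py <<'E'
import numpy as np, cv2
from rig import manip
from scipy.spatial.transform import Rotation as R
def img(n,save=None):
    d=manip.get_image(n)
    if save: cv2.imwrite('pics/'+save,d['pixels'])
    np.savez('%s.npz'%n,**{k:np.asarray(v) for k,v in d.items()})
    return d
def load(n): return dict(np.load('%s.npz'%n))
def rays(d,uv):
    K=np.array(d['intrinsics']);k=float(d['k1'])
    n=cv2.undistortPoints(np.array(uv,float).reshape(-1,1,2),K,np.array([k,0,0,0,0.])).reshape(-1,2)
    M=R.from_rotvec(np.array(d['rvec']).ravel()).as_matrix()
    c=-M.T@np.array(d['tvec']).ravel()
    return c,np.c_[n,np.ones(len(n))]@M   # depth-scaled directions
def onplane(d,uv,z):
    c,r=rays(d,uv); return c+r*((z-c[2])/r[:,2])[:,None]
def cloud(d):
    D=np.array(d['depth']);v,u=np.nonzero(D>0)
    c,r=rays(d,np.c_[u,v]); P=np.zeros(D.shape+(3,))*np.nan
    P[v,u]=c+r*D[v,u][:,None]; return P
E
python3 - <<'E'
from h import *
a=img('scene');b=img('top');c=img('wrist')
for n,d in zip(('scene','top'),(a,b)): print(n,rays(d,[[280,210]]))
cv2.imwrite('pics/s.png',cv2.resize(a['pixels'],(800,600)))
cv2.imwrite('pics/t.png',cv2.resize(b['pixels'],(800,600)))
print(manip.get_state(), manip.grasp_offset)
E
```

```text
pics
scene (array([ 1.03608784, -0.32024188,  0.96424225]), array([[-0.43332919,  0.25306829, -0.86504226]]))
top (array([ 0.51508746, -0.06333628,  1.15309217]), array([[ 0.05885214,  0.00953132, -0.99838085]]))
{'clock': 0.15, 'qpos': array([ 1.01600621e+00,  2.76438560e-01,  1.50581151e+00,  2.74636345e-05,
        1.36071970e+00, -1.20965801e-01]), 'qd': array([-0.00072393, -0.00123029, -0.00515548, -0.00066096, -0.00147649,
       -0.00049745]), 'effort': array([ 3.29210106e-04, -4.17146301e+01, -2.46032864e+01, -2.46060345e-04,
        7.57074449e-03, -2.99027909e-05]), 'position': array([0.24147116, 0.52141464, 0.23065709]), 'ee_rot': array([ 0.69036595,  0.15172585,  0.69070666, -0.15263826]), 'contact_force': array([ 0.57462647, -0.21601148,  0.31760428]), 'moment': array([-0.00904414, -0.03700088, -0.00781919]), 'width': 0.08518988022542251} 0.0187
```

View pics/s.png

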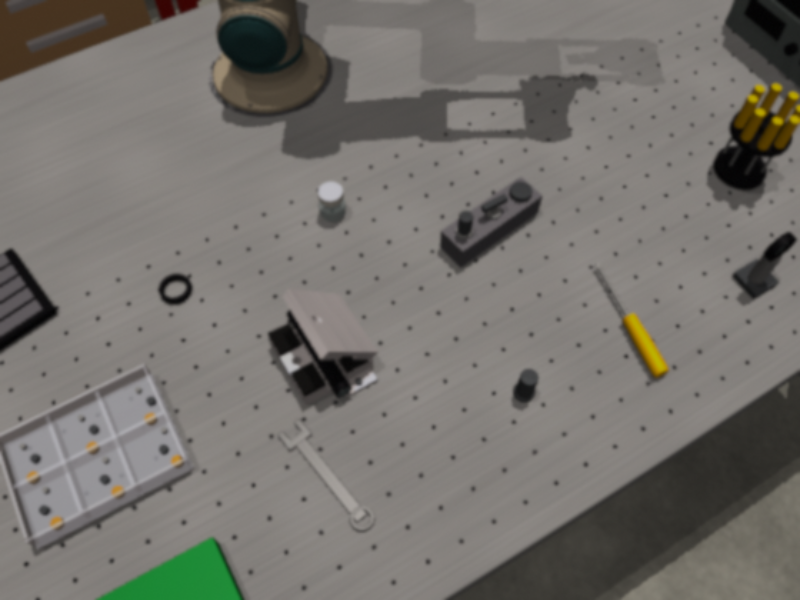

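View pics/t.png

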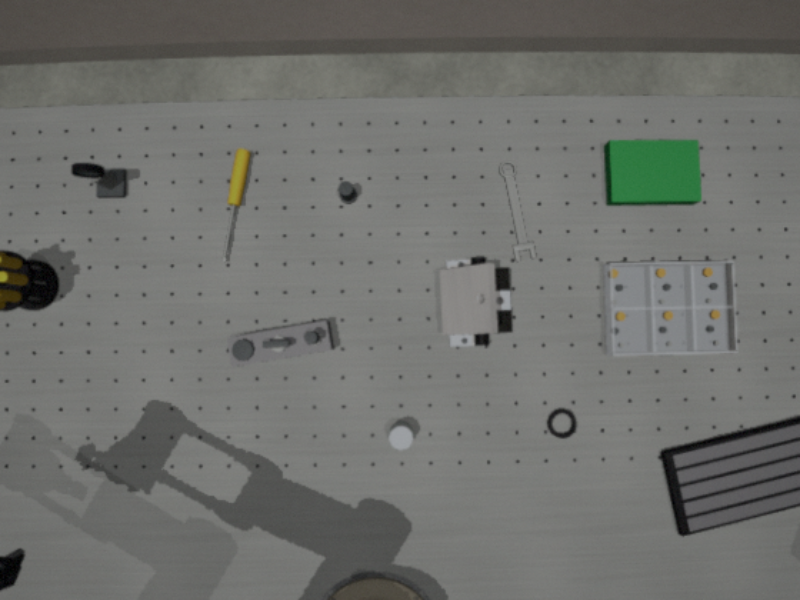

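The scene view shows the lid half open at about (330,320), with its hinge on the far (+y) side. In the top view the rack's right end (315,335) holds the tall round knob. The T-bar is in the middle, and the disc is at (243,349). The lid covers (440–498, 262–335), with its hole at (482,298). Next I'll measure them with depth.

```bash
cat > m.py <<'E'
from h import *
d=load('top');P=cloud(d)
s=load('scene');Q=cloud(s)
def crop(P,u0,u1,v0,v1):  # 800-scale
    k=.7; return P[int(v0*k):int(v1*k),int(u0*k):int(u1*k)].reshape(-1,3)
A=crop(P,225,345,310,370)
print('table z',np.nanmedian(crop(P,250,330,390,410),0))
top=A[(abs(A[:,2]-.046)<.006)]
r=cv2.minAreaRect((top[:,:2]*1000).astype(np.float32));print('rack',len(top),r)
for lo,hi in ((.075,.1),(.064,.075),(.053,.06)):
    k=A[(A[:,2]>lo)&(A[:,2]<hi)]; print(lo,len(k),np.median(k,0), k.min(0),k.max(0))
for n,PP,c in (('top',P,(425,520,250,355)),('scene',Q,(260,380,280,410))):
    F=crop(PP,*c);F=F[F[:,2]>.012]
    L=F[F[:,2]>.062]
    for i in range(3):
        m=L.mean(0);U=np.linalg.svd(L-m,full_matrices=False)[2];n_=U[2]*np.sign(U[2][2])
        L=L[abs((L-m)@n_)<.004]
    print(n,len(L),'lid normal',n_,'mean',m,'tilt',np.arccos(n_[2]),'az',np.arctan2(n_[1],n_[0]),'min',L.min(0),'max',L.max(0))
    # all inlier pts on plane
    G=F[abs((F-m)@n_)<.004]
    az=np.arctan2(n_[1],n_[0]);hx=np.array([np.sin(az),-np.cos(az),0]);up=np.cross(n_,hx)
    q=np.c_[(G-m)@hx,(G-m)@up]
    rr=cv2.minAreaRect((q*1000).astype(np.float32));print('   lid rect mm',rr,'centre world',m+hx*rr[0][0]/1e3+up*rr[0][1]/1e3, 'hx',hx,'up',up)
E
python3 m.py
python3 - <<'E'
import cv2
a=cv2.imread('pics/t.png');
from h import *
d=load('top')['pixels'][165:260,290:375]
cv2.imwrite('pics/crop.png',cv2.resize(d,None,fx=6,fy=6,interpolation=2))
E
```

```text
table z [0.41354388 0.14386535 0.00124072]
rack 1082 ((510.5374450683594, 152.4571990966797), (50.39057922363281, 169.72584533691406), 9.407953262329102)
0.075 134 [0.51420181 0.102101   0.08526423] [0.50504779 0.08317212 0.07512746] [0.52958638 0.1716966  0.09422075]
0.064 33 [0.51215034 0.14387716 0.0739193 ] [0.50510469 0.08333362 0.06610326] [0.52723016 0.17197346 0.07494084]
0.053 189 [0.50307353 0.20739825 0.05657037] [0.48423492 0.08086978 0.05303236] [0.53227178 0.22814599 0.05988279]
top 1239 lid normal [-0.01760151  0.72029284  0.69344676] mean [ 0.57680403 -0.16495581  0.09320542] tilt 0.8045344286908056 az 1.5952280611980192 min [ 0.52118685 -0.19800543  0.06214137] max [ 0.63243594 -0.1317226   0.12483792]
   lid rect mm ((-0.024913787841796875, 11.198711395263672), (111.43372344970703, 110.11442565917969), 89.9825210571289) centre world [ 0.57658942 -0.15719303  0.08513666] hx [0.99970156 0.0244293  0.        ] up [-0.01694042  0.69323981 -0.72050787]
scene 1142 lid normal [-0.0081028   0.70912136  0.70503988] mean [ 0.57834891 -0.16674159  0.09280245] tilt 0.7883169442943257 az 1.5822223664788084 min [ 0.52084026 -0.19853142  0.06210605] max [ 0.6335717  -0.13490365  0.12386731]
   lid rect mm ((-1.7452735900878906, 12.296234130859375), (113.22314453125, 111.09011840820312), 0.8099634647369385) centre world [ 0.57650469 -0.15809276  0.08408236] hx [0.99993472 0.01142579 0.        ] up [-0.00805564  0.70499386 -0.70916766]
```

View pics/crop.png

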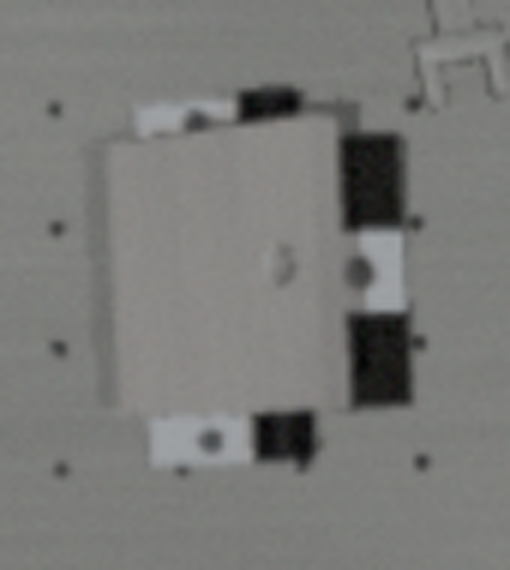

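The crop shows the base's hole at crop (360,272) and the lid's hole at (285,266); the fixture is nearly square to the world. I'll cross-check the hole position and work out the first move.

```bash
cat > go.py <<'E'
from h import *
def delta(p,yaw=None,extra=None):
    """TCP target p, jaws (tool y) along world yaw (mod pi); print shift in tool axes (cm) and dr"""
    s=manip.get_state();T=R.from_quat(np.roll(s['ee_rot'],-1))
    m=T.as_matrix();print('t',round(s['clock'],2),'pos',s['position'].round(4),'toolx',m[:,0].round(3),'tooly',m[:,1].round(3),'F',np.round(s['contact_force'],1),'w',round(s['width'],4),'q6',round(s['qpos'][5],2))
    print('  cm',(T.inv().apply(np.array(p)-s['position'])*100).round(2))
    if yaw is not None:
        for a in (yaw,yaw+np.pi):
            y=np.array([np.cos(a),np.sin(a),0]);x=np.array([0,0,-1.])
            print('  dr',(T.inv()*R.from_matrix(np.c_[x,y,np.cross(x,y)])).as_rotvec().round(3))
E
python3 - <<'E'
from go import *
d=load('top')
print('hole',onplane(d,[[350,210.3]],.03))
# knob top by ray: dark blob
im=d['pixels'];print('knob approx',onplane(d,[[315*.7,335*.7]],.088))
# fixture yaw from pads' right edge, crop px -> plane .03ish
e=np.array([[403,140],[410,400]])/6+[290,165]
p=onplane(d,e,.034);print(p,np.arctan2(*(p[0]-p[1])[[1,0]]))
delta([.577,-.181,.18],0.015)
E
```

```text
hole [[ 0.57774963 -0.22315931  0.03      ]]
knob approx [[0.52365375 0.08460848 0.088     ]]
[[ 0.63085269 -0.24150283  0.034     ]
 [ 0.5253442  -0.24155911  0.034     ]] 0.0005334330095184383
t 0.15 pos [0.2415 0.5214 0.2307] toolx [-0.001 -0.001 -1.   ] tooly [ 0.42   0.907 -0.001] F [ 0.6 -0.2  0.3] w 0.0852 q6 -0.12
  cm [  5.12 -49.62  59.97]
  dr [1.122e+00 1.000e-03 1.000e-03]
  dr [-2.02e+00 -1.00e-03  1.00e-03]
```

```bash
python3 -m creep '{"delta_pos":[[1,-3,4],[2,-6.2,7.5],[3,-9,11],[4,-12,15],[4,-15,18],[4,-18,22],[4,-21,26],[4,-24,30],[4,-27,33],[4,-30,37]],"dr":[[0.12,0,0],[0.24,0,0],[0.36,0,0],[0.48,0,0],[0.6,0,0],[0.72,0,0],[0.84,0,0],[0.96,0,0],[1.06,0,0],[1.12,0,0]]}' -1 40; python3 -c "
from go import *
delta([.577,-.176,.15],0.005)"
```

```text
clock: 1.15
position: [0.4508, 0.0925, 0.1912]
ee_rot: [0.503, 0.496, 0.504, -0.497]
contact_force: [0.7, 1.7, 1.1]
width: 0.0
t 1.15 pos [0.4508 0.0925 0.1912] toolx [-0.001  0.001 -1.   ] tooly [ 1.     0.014 -0.001] F [0.7 1.7 1.1] w 0.0 q6 0.04
  cm [ 4.09 12.25 27.03]
  dr [ 0.009 -0.001  0.001]
  dr [-3.133e+00 -1.000e-03 -1.000e-03]
```

```bash
python3 -m creep '{"delta_pos":[[0,2,4],[0,4,8],[0,6,12],[0,8,16],[0,10,20],[0,12,24],[1,12.2,27],[2.5,12.2,27],[4,12.2,27],[4,12.2,27]],"dr":[[0,0,0],[0,0,0],[0,0,0],[0,0,0],[0,0,0],[0,0,0],[0,0,0],[0,0,0],[0,0,0],[0,0,0]]}' -1; python3 -c "
from go import *
delta([.577,-.196,.055],0.005)"
```

```text
clock: 2.15
position: [0.5762, -0.1736, 0.1487]
ee_rot: [0.502, 0.495, 0.506, -0.497]
contact_force: [-0.4, 0.9, 0.0]
width: -0.0002
t 2.15 pos [ 0.5762 -0.1736  0.1487] toolx [-0.005  0.002 -1.   ] tooly [ 1.     0.016 -0.005] F [-0.4  0.9  0. ] w -0.0002 q6 -0.42
  cm [9.36 0.1  2.26]
  dr [ 0.011 -0.002  0.005]
  dr [-3.13  -0.008 -0.004]
```

```bash
python3 -m creep '{"delta_pos":[[1.2,0,0],[2.4,0,0.1],[3.4,0,0.3],[4.3,0,0.5],[5.2,0,0.8],[6.1,0,1.1],[7,0,1.4],[7.7,0,1.7],[8.4,0,2],[8.4,0,2]],"dr":[[0,0,0],[0,0,0],[0,0,0],[0,0,0],[0,0,0],[0,0,0],[0,0,0],[0,0,0],[0,0,0],[0,0,0]]}' -1; python3 -c "
from go import *
delta([.577,-.198,.05],0.005)"
```

```text
clock: 3.15
position: [0.5776, -0.194, 0.066]
ee_rot: [0.503, 0.496, 0.505, -0.496]
contact_force: [0.0, -0.5, 0.6]
width: -0.0002
t 3.15 pos [ 0.5776 -0.194   0.066 ] toolx [-0.002  0.001 -1.   ] tooly [ 1.     0.017 -0.002] F [ 0.  -0.5  0.6] w -0.0002 q6 -0.45
  cm [ 1.6  -0.06  0.4 ]
  dr [ 0.012 -0.001  0.002]
  dr [-3.13e+00 -3.00e-03 -1.00e-03]
```

```bash
python3 -m creep '{"delta_pos":[[0.5,0,0.1],[1,0,0.2],[1.3,0,0.3],[1.6,0,0.4],[1.8,0,0.4],[1.9,0,0.4],[1.9,0,0.4]],"dr":[[0,0,0],[0,0,0],[0,0,0],[0,0,0],[0,0,0],[0,0,0],[0,0,0]]}' -1; python3 -c "
from go import *
delta([.577,-.198,.047],0.005)
b=img('wrist');cv2.imwrite('pics/w1.png',b['pixels'])
b=img('scene');cv2.imwrite('pics/s1.png',cv2.resize(b['pixels'][150:350,120:400],None,fx=2.5,fy=2.5))"
```

```text
clock: 3.85
position: [0.5785, -0.1983, 0.0489]
ee_rot: [0.505, 0.496, 0.504, -0.496]
contact_force: [-0.9, -1.1, 4.9]
width: 0.0001
t 3.85 pos [ 0.5785 -0.1983  0.0489] toolx [ 0.001 -0.001 -1.   ] tooly [1.    0.017 0.001] F [-0.9 -1.1  4.9] w 0.0001 q6 -0.46
  cm [ 0.19 -0.15 -0.03]
  dr [ 0.012  0.001 -0.001]
  dr [-3.129e+00  1.000e-03  1.000e-03]
```

View pics/s1.png

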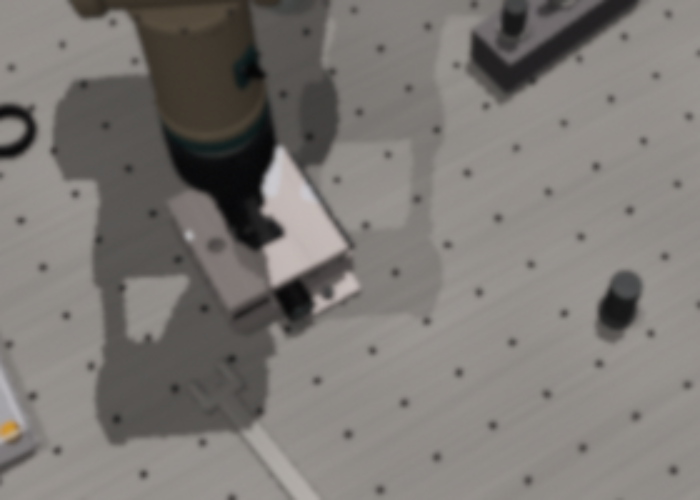

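The lid is down with the fingers on it and the wrist reads 4.9 N; its hole is visible at (217,245). I'll press a little more, then lift.

```bash
python3 -m creep '{"delta_pos":[[0.15,0,0],[0.25,0,0],[0.25,0,0],[-1,0,0],[-4,0,0],[-8,0,-2],[-11,-1,-6],[-12,-2,-10],[-12,-3,-14],[-12,-4,-18]],"dr":[[0,0,0],[0,0,0],[0,0,0],[0,0,0],[0,0,0],[0,0,0],[0,0,0],[0,0,0],[-0.05,0,0],[-0.1,0,0]]}' -1; python3 -c "
from go import *
d=img('top');img('scene')
delta([.5205,.0925,.16],.164)
im=d['pixels']
# knob region and lid crops
a=cv2.resize(im[205:265,150:250],None,fx=5,fy=5,interpolation=2)
b=cv2.resize(im[165:260,270:370],None,fx=5,fy=5,interpolation=2)
c=np.zeros((475,1000,3),np.uint8);c[:300,:500]=a;c[:475,500:]=b
cv2.imwrite('pics/c2.png',cv2.resize(c,None,fx=.8,fy=.8))"
```

```text
clock: 4.95
position: [0.5347, -0.0169, 0.1694]
ee_rot: [0.529, 0.47, 0.528, -0.469]
contact_force: [1.0, 0.5, -0.3]
width: -0.0001
t 5.05 pos [ 0.5327 -0.0137  0.1688] toolx [-0.002  0.003 -1.   ] tooly [ 0.993  0.122 -0.002] F [-0.2  0.  -0. ] w 0.0 q6 -0.28
  cm [  0.91   0.08 -10.69]
  dr [-0.042 -0.003  0.001]
  dr [3.1e+00 2.0e-03 5.0e-03]
```

View pics/c2.png

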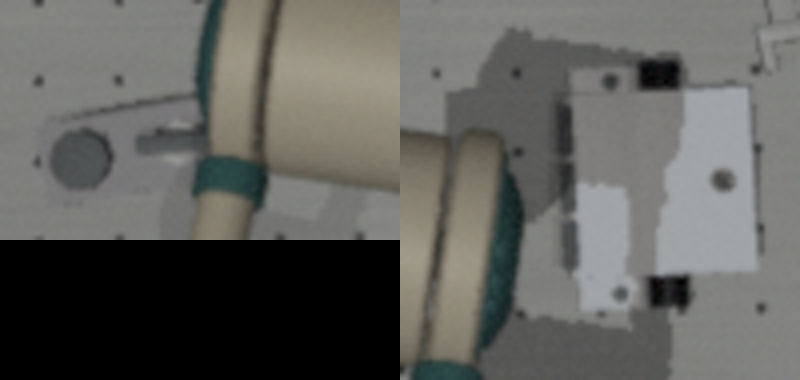

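The lid is shut, with its hole at crop (723,180). The arm hides the knob here, so I'll look at it with the wrist camera from above.

```bash
python3 -m creep '{"delta_pos":[[0,0,-2.5],[0,0,-5],[0,0,-7.5],[0.4,0,-10],[0.9,0.1,-10.7],[0.9,0.1,-10.7]],"dr":[[-0.04,0,0],[-0.04,0,0],[-0.04,0,0],[-0.04,0,0],[-0.04,0,0],[-0.04,0,0]]}' 1; python3 -c "
from go import *
print('lidhole',onplane(load('top'),[[350.75,210]],.0515))
d=img('top');img('scene')
w=img('wrist');cv2.imwrite('pics/w2.png',w['pixels'])
delta([.5205,.0925,.058],.164)
print('wrist cam',rays(w,[[280,210]]))
P=cloud(load('scene'));G=P.reshape(-1,3);G=G[(abs(G[:,0]-.5205)<.03)&(abs(G[:,1]-.0925)<.03)&(G[:,2]>.06)&(G[:,2]<.1)];print(len(G),np.median(G,0) if len(G) else '')
P=cloud(w);G=P.reshape(-1,3);G=G[(abs(G[:,0]-.5205)<.03)&(abs(G[:,1]-.0925)<.03)&(G[:,2]>.08)&(G[:,2]<.095)];print(len(G),G.mean(0),G.min(0),G.max(0))
"
```

```text
clock: 5.65
position: [0.5234, 0.0881, 0.1587]
ee_rot: [0.538, 0.458, 0.538, -0.459]
contact_force: [-0.1, -0.1, -0.6]
width: 0.0846
lidhole [[ 0.57723856 -0.22191705  0.0515    ]]
t 5.8 pos [0.5241 0.0868 0.1593] toolx [ 0.    -0.001 -1.   ] tooly [0.988 0.156 0.   ] F [ 0.5 -0.2 -0. ] w 0.0855 q6 -0.12
  cm [10.13 -0.27 -0.62]
  dr [-0.008  0.001 -0.   ]
  dr [ 3.134e+00 -0.000e+00 -1.000e-03]
wrist cam (array([0.51343404, 0.16076122, 0.30119924]), array([[ 0.0477771 , -0.29322105, -0.95490991]]))
139 [0.52529222 0.08858484 0.08548244]
627 [0.52012024 0.09504791 0.08701914] [0.50952894 0.08367861 0.08017137] [0.53112084 0.10495984 0.08910852]
```

View pics/w2.png

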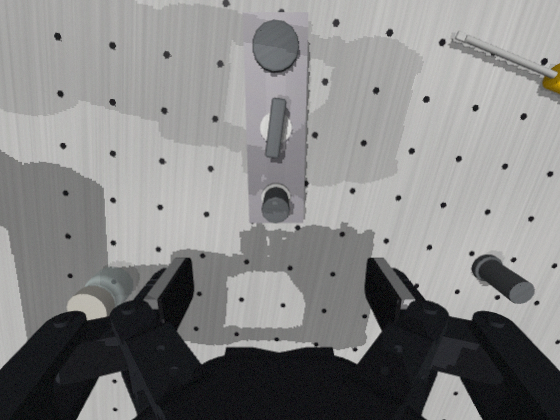

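The knob's top is at wrist pixel (276,205). Its depth centroid, about (0.520, 0.094), agrees with the rack-based estimate to 1 mm. I'll descend on it.

```bash
python3 -m creep '{"delta_pos":[[1,-0.26,-0.77],[3,-0.26,-0.77],[5,-0.26,-0.77],[7,-0.26,-0.77],[8.5,-0.26,-0.77],[9.5,-0.26,-0.77],[10.1,-0.26,-0.77],[10.1,-0.26,-0.77],[10.1,-0.26,-0.77]],"dr":[[0,0,0],[0,0,0],[0,0,0],[0,0,0],[0,0,0],[0,0,0],[0,0,0],[0,0,0],[0,0,0]]}' 1; python3 -c "
from go import *
delta([.5203,.094,.058],.164)"
```

```text
clock: 6.7
position: [0.5204, 0.095, 0.0587]
ee_rot: [0.538, 0.46, 0.537, -0.459]
contact_force: [-0.1, 0.1, 0.4]
width: 0.0855
t 6.7 pos [0.5204 0.095  0.0587] toolx [ 0.001  0.    -1.   ] tooly [0.988 0.156 0.001] F [-0.1  0.1  0.4] w 0.0855 q6 -0.11
  cm [ 0.07 -0.03  0.1 ]
  dr [-0.007  0.    -0.001]
  dr [ 3.134e+00 -1.000e-03 -0.000e+00]
```

```bash
python3 -m creep '{"delta_pos":[[0.1,0,0.1],[0.1,0,0.1],[0.1,0,0.1],[0.1,0,0.1],[0.1,0,0.1],[0.1,0,0.1],[0.1,0,0.1],[0.1,0,0.1]],"dr":[[0,0,0],[0,0,0],[0,0,0],[0,0,0],[0,0,0],[0,0,0],[0,0,0],[0,0,0]]}' -1 80; python3 -c "
from go import *
delta([.5203,.094,.16],.164)"
```

```text
clock: 7.5
position: [0.5205, 0.0941, 0.0578]
ee_rot: [0.538, 0.459, 0.537, -0.459]
contact_force: [-0.3, 0.3, 5.3]
width: 0.0198
t 7.5 pos [0.5205 0.0941 0.0578] toolx [ 0.001  0.    -1.   ] tooly [0.988 0.156 0.001] F [-0.3  0.3  5.3] w 0.0198 q6 -0.11
  cm [-1.022e+01 -1.000e-02  1.000e-02]
  dr [-0.007  0.    -0.001]
  dr [ 3.135e+00 -1.000e-03 -0.000e+00]
```

```bash
python3 -m creep '{"delta_pos":[[-0.5,0,0],[-2,0,0],[-4,0,0],[-6,0,0],[-8,0,0],[-9.5,0,0],[-10.2,0,0],[-10.2,0,0],[-10.2,0,0]],"dr":[[0,0,0],[0,0,0],[0,0,0],[0,0,0],[0,0,0],[0,0,0],[0,0,0],[0,0,0],[0,0,0]]}' -1; python3 -c "
from go import *
delta([.5773,-.2225,.16],.0)
w=img('wrist');cv2.imwrite('pics/w3.png',w['pixels'])"
```

```text
clock: 8.4
position: [0.5195, 0.094, 0.1585]
ee_rot: [0.537, 0.459, 0.538, -0.46]
contact_force: [-0.4, 0.1, -1.3]
width: 0.0197
t 8.4 pos [0.5195 0.094  0.1585] toolx [-0.002  0.    -1.   ] tooly [ 0.988  0.156 -0.001] F [-0.4  0.1 -1.3] w 0.0197 q6 -0.11
  cm [-0.16  0.76 32.17]
  dr [ 0.157 -0.     0.002]
  dr [-2.985e+00 -2.000e-03 -0.000e+00]
```

View pics/w3.png

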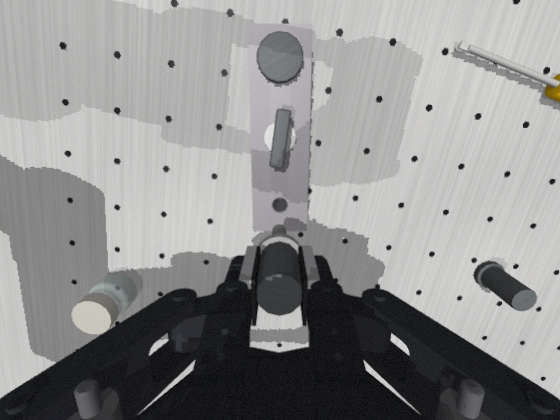

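The pin is held and centred between the pads at column 280, and the emptied rack hole is visible at (280,205). It lies directly below the grip, so it can calibrate the wrist view. Now I'll move over the lid.

```bash
python3 -m creep '{"delta_pos":[[0,0,2],[0,0.1,6],[-0.1,0.2,10],[-0.1,0.3,14],[-0.1,0.4,18],[-0.1,0.5,22],[-0.1,0.6,26],[-0.1,0.7,30],[-0.1,0.76,32.2],[-0.1,0.76,32.2]],"dr":[[0,0,0],[0.02,0,0],[0.04,0,0],[0.06,0,0],[0.08,0,0],[0.1,0,0],[0.12,0,0],[0.14,0,0],[0.157,0,0],[0.157,0,0]]}' -1; python3 -m creep '{"delta_pos":[[0,0,0],[0,0,0],[0,0,0]],"dr":[[0,0,0],[0,0,0],[0,0,0]]}' -1; python3 -c "
from go import *
o=load('wrist')
w=img('wrist');img('scene');img('top');cv2.imwrite('pics/w4.png',w['pixels'])
delta([.5773,-.2225,.16],.0)
def hole(d,u,v,z):
    g=cv2.cvtColor(d['pixels'],6)[v-16:v+16,u-16:u+16]
    t,b=cv2.threshold(g,0,255,cv2.THRESH_BINARY_INV+cv2.THRESH_OTSU)
    n,l,s,c=cv2.connectedComponentsWithStats(b); 
    for i in range(1,n):
        if s[i,4]>30: print('blob',s[i],c[i]+[u-16,v-16],onplane(d,[c[i]+[u-16,v-16]],z))
hole(o,280,205,.046)
"
```

```text
clock: 9.45
position: [0.5781, -0.2256, 0.1589]
ee_rot: [-0.499, -0.501, -0.499, 0.501]
contact_force: [-1.4, 0.2, -1.5]
width: 0.0198
clock: 9.75
position: [0.5777, -0.2212, 0.1603]
ee_rot: [0.5, 0.5, 0.501, -0.499]
contact_force: [0.1, 0.2, -0.5]
width: 0.0202
t 9.9 pos [ 0.578  -0.2217  0.1605] toolx [ 0.  0. -1.] tooly [1.    0.001 0.   ] F [-0.6  0.6 -1.1] w 0.0199 q6 -0.48
  cm [ 0.05 -0.07  0.08]
  dr [ 0.001 -0.    -0.   ]
  dr [-3.14  0.   -0.  ]
blob [  8   9  16  14 173] [279.31213873 204.51445087] [[0.52016681 0.09473633 0.046     ]]
```

View pics/w4.png

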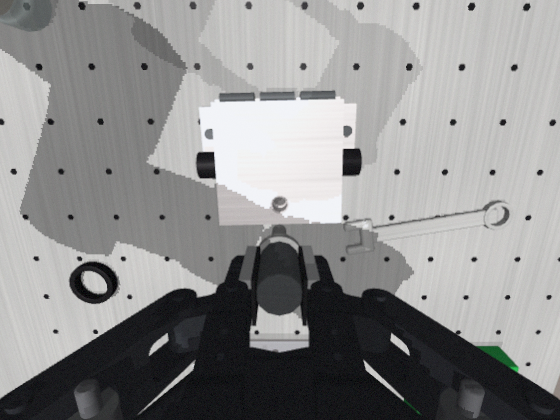

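The lid hole shows at (280,203), almost exactly where the rack hole sat under the pin. I'll refine it.

```bash
python3 -c "
from go import *
d=load('wrist');g=cv2.cvtColor(d['pixels'],6)[188:218,265:295]
p=cv2.resize(g,None,fx=12,fy=12,interpolation=2)
q=cv2.resize(d['pixels'][225:335,225:335],None,fx=3.3,fy=3.3)
cv2.imwrite('pics/c5.png',np.hstack([cv2.cvtColor(p,8),cv2.resize(q,(360,360))]))
for uv in ([280,203],[280,204],[281,203]): print(onplane(d,[uv],.0515))
P=cloud(d)[100:225,215:345].reshape(-1,3);P=P[abs(P[:,2]-.05)<.012]
m=P.mean(0);n=np.linalg.svd(P-m,full_matrices=False)[2][2];n*=np.sign(n[2]);print('lid mean',m,'normal',n)
"
```

```text
[[ 0.57900208 -0.21792819  0.0515    ]]
[[ 0.57900513 -0.21885261  0.0515    ]]
[[ 0.57989053 -0.21792545  0.0515    ]]
lid mean [ 0.57769309 -0.18211758  0.04884442] normal [8.19936382e-04 5.95044736e-02 9.98227702e-01]
```

View pics/c5.png

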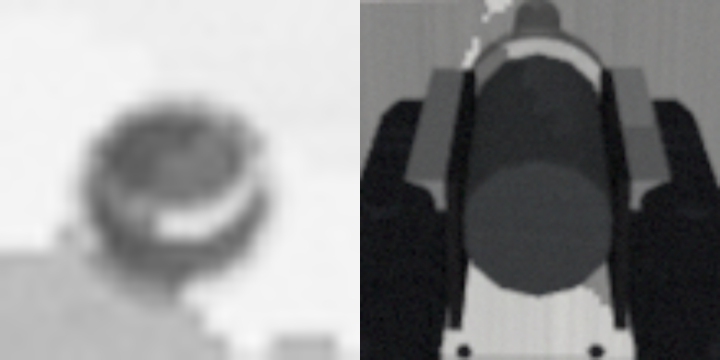

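```bash
python3 -c "
from go import *
d=load('wrist')
print('knobtop',onplane(d,[[279.4,294.7]],.1905))
K=d['intrinsics'];D=np.array([float(d['k1']),0,0,0,0])
for y in (-.2237,-.2217,-.2197):
  print(y,cv2.projectPoints(np.array([[.578,y,.1905],[.578,y,.1067],[.578,y-.003,.1067],[.578,y,.1487]]),d['rvec'],d['tvec'],K,D)[0].reshape(-1,2).round(1).tolist())
print('lid hole wrist',onplane(d,[[279.75,203.8]],.0515))
g=cv2.cvtColor(d['pixels'],6);print(g[216:250:1,279].tolist()); print(g[230,262:298].tolist())
s=load('scene');cv2.imwrite('pics/c6.png',cv2.resize(s['pixels'][140:300,160:320],(640,640),interpolation=2))
P=cloud(s).reshape(-1,3)
"
```

```text
knobtop [[ 0.57866594 -0.22014062  0.1905    ]]
-0.2237 [[277.9, 301.7], [278.6, 231.9], [278.6, 235.8], [278.3, 258.6]]
-0.2217 [[277.9, 297.8], [278.6, 229.3], [278.6, 233.2], [278.3, 255.5]]
-0.2197 [[277.9, 293.8], [278.6, 226.6], [278.6, 230.6], [278.3, 252.3]]
lid hole wrist [[ 0.57878223 -0.21866826  0.0515    ]]
[187, 187, 190, 191, 188, 187, 187, 173, 124, 89, 87, 82, 77, 73, 72, 74, 74, 84, 93, 88, 119, 162, 175, 171, 157, 109, 49, 48, 51, 45, 55, 50, 50, 48]
[173, 197, 160, 134, 134, 132, 131, 132, 132, 130, 95, 71, 68, 73, 74, 72, 76, 72, 71, 75, 74, 73, 72, 73, 117, 136, 133, 137, 134, 127, 130, 133, 128, 131, 131, 133]
```

View pics/c6.png

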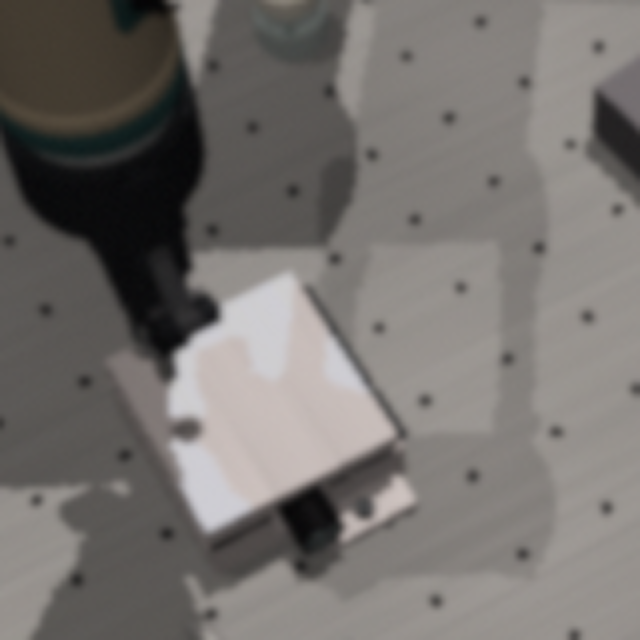

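The scene view shows the gripper just behind the lid hole at (187,430), with nothing in the way. In the wrist view the pin axis is about y=-0.2203. The lid mouth is at -0.2187 and the base hole should be at -0.2197, so I'll shift +1 mm in y (tool z -0.1) and descend in stages.

```bash
python3 -m creep '{"delta_pos":[[1,0,-0.1],[2.5,0,-0.1],[3.8,0,-0.1],[4.6,0,-0.1],[5,0,-0.1],[5.3,0,-0.1],[5.6,0,-0.1],[5.9,0,-0.1],[6.1,0,-0.1],[6.1,0,-0.1]],"dr":[[0,0,0],[0,0,0],[0,0,0],[0,0,0],[0,0,0],[0,0,0],[0,0,0],[0,0,0],[0,0,0],[0,0,0]]}' -1 100; python3 -c "
from go import *
delta([.578,-.2207,.0578],.0)"
```

```text
clock: 10.9
position: [0.5779, -0.2216, 0.0992]
ee_rot: [0.5, 0.5, 0.5, -0.5]
contact_force: [0.6, 0.5, -1.7]
width: 0.0194
t 10.9 pos [ 0.5779 -0.2216  0.0992] toolx [-0.  0. -1.] tooly [ 1. -0. -0.] F [ 0.6  0.5 -1.7] w 0.0194 q6 -0.48
  cm [ 4.14  0.01 -0.09]
  dr [-0. -0.  0.]
  dr [3.142e+00 0.000e+00 1.000e-03]
```

The tip is 6 mm inside the lid hole with no contact force. I'll carry on slowly.

```bash
python3 -m creep '{"delta_pos":[[0.4,0,-0.05],[0.8,0,-0.05],[1.1,0,-0.05],[1.4,0,-0.05],[1.7,0,-0.05],[1.9,0,-0.05],[2.1,0,-0.05],[2.3,0,-0.05],[2.5,0,-0.05],[2.5,0,-0.05]],"dr":[[0,0,0],[0,0,0],[0,0,0],[0,0,0],[0,0,0],[0,0,0],[0,0,0],[0,0,0],[0,0,0],[0,0,0]]}' -1; python3 -c "
from go import *
delta([.578,-.2207,.0578],.0)"
```

```text
clock: 11.9
position: [0.5779, -0.2213, 0.074]
ee_rot: [0.5, 0.5, 0.5, -0.5]
contact_force: [0.3, 0.3, -1.9]
width: 0.0192
t 11.9 pos [ 0.5779 -0.2213  0.074 ] toolx [-0.  0. -1.] tooly [ 1.  0. -0.] F [ 0.3  0.3 -1.9] w 0.0192 q6 -0.48
  cm [ 1.62  0.01 -0.06]
  dr [ 0. -0.  0.]
  dr [-3.142e+00 -1.000e-03 -0.000e+00]
```

The tip is 10 mm into the base hole with no side load. Next I'll seat it and press.

```bash
python3 -m creep '{"delta_pos":[[0.3,0,0],[0.6,0,0],[0.9,0,0],[1.1,0,0],[1.3,0,0],[1.5,0,0],[1.6,0,0],[1.7,0,0],[1.8,0,0],[1.8,0,0]],"dr":[[0,0,0],[0,0,0],[0,0,0],[0,0,0],[0,0,0],[0,0,0],[0,0,0],[0,0,0],[0,0,0],[0,0,0]]}' -1; python3 -c "
from go import *
delta([.578,-.2207,.0578],.0)"
```

```text
clock: 12.9
position: [0.5784, -0.2219, 0.0577]
ee_rot: [0.501, 0.5, 0.499, -0.5]
contact_force: [-2.3, -0.8, 7.7]
width: 0.0196
t 12.9 pos [ 0.5784 -0.2219  0.0577] toolx [ 0.002 -0.001 -1.   ] tooly [1.    0.    0.002] F [-2.3 -0.8  7.7] w 0.0196 q6 -0.48
  cm [-0.01 -0.04 -0.12]
  dr [ 0.     0.001 -0.002]
  dr [-3.141e+00  2.000e-03  2.000e-03]
```

Force is rising; I'll press until it is well past 9 N, at about 20 N.

```bash
python3 -m creep '{"delta_pos":[[0.1,0,0],[0.2,0,0],[0.3,0,0],[0.4,0,0],[0.4,0,0],[0.4,0,0],[0.4,0,0]],"dr":[[0,0,0],[0,0,0],[0,0,0],[0,0,0],[0,0,0],[0,0,0],[0,0,0]]}' -1; python3 -c "
from go import *
delta([.578,-.2207,.0578],.0)"
```

```text
clock: 13.6
position: [0.5786, -0.2221, 0.057]
ee_rot: [0.501, 0.5, 0.499, -0.5]
contact_force: [-7.2, 0.9, 23.9]
width: 0.0193
t 13.6 pos [ 0.5786 -0.2221  0.057 ] toolx [ 0.003 -0.002 -1.   ] tooly [1.    0.    0.003] F [-7.2  0.9 23.9] w 0.0193 q6 -0.48
  cm [-0.08 -0.06 -0.14]
  dr [ 0.     0.002 -0.003]
  dr [-3.141  0.005  0.004]
```

```bash
python3 -m creep '{"delta_pos":[[0,-0.05,0],[0,-0.05,0],[0,-0.05,0],[0,-0.05,0],[0,-0.05,0]],"dr":[[0,0,0],[0,0,0],[0,0,0],[0,0,0],[0,0,0]]}' -1; python3 -c "
from go import *
delta([.578,-.2207,.0578],.0)
w=img('wrist');cv2.imwrite('pics/w7.png',w['pixels'])
P=cloud(w).reshape(-1,3);P=P[(abs(P[:,2]-.048)<.008)&(abs(P[:,0]-.578)<.05)&(P[:,1]<-.135)&(P[:,1]>-.195)]
for i in range(3):
  m=P.mean(0);n=np.linalg.svd(P-m,full_matrices=False)[2][2];n*=np.sign(n[2]);P=P[abs((P-m)@n)<.003]
print(len(P),'lid mean',m,'normal',n)
delta([.578,-.2207,.0578],.0)
"
```

```text
clock: 14.1
position: [0.5785, -0.2222, 0.057]
ee_rot: [0.502, 0.5, 0.498, -0.5]
contact_force: [-4.5, 1.2, 24.3]
width: 0.0196
t 14.1 pos [ 0.5785 -0.2222  0.057 ] toolx [ 0.004 -0.003 -1.   ] tooly [1.    0.    0.004] F [-4.5  1.2 24.3] w 0.0196 q6 -0.48
  cm [-0.08 -0.05 -0.15]
  dr [ 0.     0.003 -0.004]
  dr [-3.141  0.006  0.004]
22482 lid mean [ 0.57795312 -0.16332952  0.04532063] normal [ 0.0029013  -0.00637538  0.99997547]
t 14.15 pos [ 0.5785 -0.2221  0.057 ] toolx [ 0.004 -0.003 -1.   ] tooly [1.    0.    0.004] F [-6.   1.6 25.2] w 0.0194 q6 -0.48
  cm [-0.08 -0.05 -0.14]
  dr [ 0.     0.003 -0.004]
  dr [-3.141  0.006  0.004]
```

View pics/w7.png

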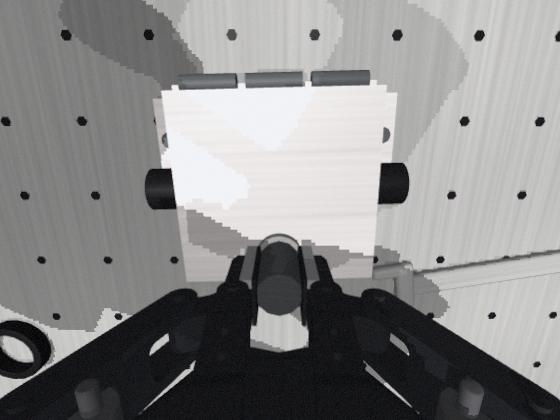

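The lid lies flat: its tilt fell from 0.060 to about 0 rad and its top is at about 45–46 mm. The pin stands square between the pads at (280,275), its flange on the lid, and the force is steady at about 25 N. I'm handing in.

```bash
python3 -c "
from rig import manip
print(manip.sign_off()); s=manip.get_state(); print(s['clock'],s['contact_force'],s['position'])"
```

```text
the job is handed in; nothing more can be done
None
the job is handed in; nothing more can be done
```

The job is handed in: the lid is shut, and the round-knob pin is fully in and still gripped and pressed down. The hand-in gives no verdict, so I can't confirm it passed.

I swung the lid down with the shut fingers. Then I took the round-knob pin from the rack and lowered it through the lid into the base hole, with no contact force until the shoulder met the lid.

Last checks, at 14.15 s of the 48 s allowed:
- **Lid:** it measured flat, with tilt down from 0.060 rad to -0.006 rad, so about 0. Its top is at about 45–46 mm.
- **Press and grip:** the wrist read a steady 24–25 N of downward push, with 100 N grip set. A sideways force of about 4–7 N remained.
- **Pin:** the gripper was within 0.01 rad of vertical. I estimate the shoulder at 45–46 mm from the gripper height; I did not measure it directly.

One disagreement came up on the way: the top camera and the wrist camera differed by about 3 mm on where the holes lay. I went with the wrist camera, checked against the emptied rack hole, and the pin went in freely.

The two other pins were still in place after the lift. I didn't touch the loose things, but I made no separate final check of their positions.

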